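# Fit the sound push button

### The job

Three used push buttons stand in the old three-place control box and look alike, but two have tired springs. Press them down until they click to feel which one clicks hardest, lift that one out and push it fully home in the empty hole of the grinder's control box, bezel flat on the lid, then press it there until it clicks and let it spring back. Be gentle: do not ram a cap against its end stop or force the button into the box, leave the two tired buttons in their holes, do not touch the mushroom stop and do not disturb anything else on the bench.

Things in the scene. Friction and masses are not known exactly. Their poses are not given: they have to be found in the camera images.
- donor: old three-place control box, grey painted metal, fixed, lying on its back: 170 mm (its x axis) x 80 mm (y) x 65 mm high with a flat lid. Origin under its centre, on the bench. The push buttons stand in three holes in a row along its x axis, 45 mm apart, the middle one above the origin. Their lock nuts are off: they lift straight up out (33 mm to clear the lid)
- station: the grinder's two-place control box, grey painted metal, fixed, lying on its back: 130 mm (its x axis) x 80 mm (y) x 65 mm high with a flat lid. Origin under its centre, on the bench. The empty hole is 30 mm from the centre towards its -x end, a mushroom stop button 30 mm towards +x
- empty_hole (a point): centre of the empty round hole, 23.5 mm wide, at the level of the lid's top, in the two-place box; axes as that box, z up. Under the lid a sprung clip grips the neck: when the foot is about 14 mm below the lid's top it meets the clip and must be pushed on down, with some 3 to 10 N, until the bezel lies flat on the lid. Let go before that, it stays up
- stop: the mushroom stop button of the two-place box, 40 mm across, its top 31 mm above the lid, 60 mm from the empty hole; origin on the lid under its centre; leave it alone
- push_a_bezel (a point): one of three push buttons, all alike (which stands where varies), about 70 g. Round steel bezel 30 mm wide, 14 mm high, lying on the lid (grip it here); below it a round neck 22 mm wide, 32 mm long, foot tapered over 6 mm; above it the sprung cap, 20 mm wide, 10 mm out of the bezel. Point: centre of the bezel, 7 mm above the lid, 17 mm below the cap's top, 39 mm above the foot; z up
- push_b_bezel (a point): another of the three push buttons, same size and shape as push_a; the point is the centre of its bezel
- push_c_bezel (a point): another of the three push buttons, same size and shape as push_a; the point is the centre of its bezel
- push_a_cap (a joint): how far push_a's cap is pressed, m: 0 out, 0.006 at the rigid end stop. Pressing meets 1 to 2.5 N at once, rising to a peak at about 2 mm, then falls away as it clicks; clicked over by 4.5 mm, no harder until the end stop; springs back. The peaks differ: the sound button's is the highest, 6 to 7.5 N, at least 1.4 times either tired one's
- push_b_cap (a joint): how far the cap of push_b is pressed, as for push_a
- push_c_cap (a joint): how far the cap of push_c is pressed, as for push_a
- lock_nut: flat steel lock nut (plain ring), 31 mm across, 5 mm thick, lying on the bench; only in the way, leave it alone
- lock_nut2: second lock nut, same size; only in the way, leave it alone
- screwdriver: screwdriver, 180 mm long, lying between the two boxes; only in the way, leave it alone
- hammer: hammer lying on the bench, 280 mm long; only in the way, leave it alone
- spanner: open spanner lying flat, 190 mm long; only in the way, leave it alone
- disc: loose grinding disc, 115 mm across, 5 mm thick; only in the way, leave it alone
- oil_can: standing round tin, 60 mm across, 130 mm high; only in the way, leave it alone

How it is judged:
By the outcome, as a careful person would: the job done as asked, in the order asked, and still so for the second after the job is handed in, with the robot touching nothing.
It also fails if it takes over 69 s, if anything falls off the work surface, if the arm or the gripper's body presses on something with over 40 N, if the wrist force passes 120 N, or if a joint passes its speed limit or range.

### The arm

A 7-joint arm with a two-finger parallel gripper is mounted at the origin on the work surface. World frame = base frame: x ahead of the robot, y to its left, z up, the work surface at z = 0. Lengths are in m, angles in rad, forces in N, time in s.
With the tool pointing down it reaches from about 0.425 to 0.875 m from the base axis. Payload 8.4 kg.
Tool frame: the origin (TCP) lies between the finger pads; the fingertips stand 11 mm ahead of it and the grasp point (between the pads) lies 8 mm behind it; y points along the fingers, z is the direction in which the jaws open and shut, and the axes are right-handed (so a half turn about y gives the same grasp; the last joint's range is limited). The gripper opens to 87 mm and grips with 3 to 60 N. Pads are 19 mm wide; open, the fingers measure 117 mm over their backs; the gripper's body (75 mm by 190 mm) begins 51 mm behind the grasp point.
Start: joints at [-0.099, 0.333, 0.04, 1.465, -0.013, 1.343, -0.059], TCP at [0.65, -0, 0.234] pointing down, gripper open.
Joint ranges: [-2.58, 2.58], [-0.38, 2.09], [-1.3, 1.39], [0.25, 2.4], [-1.5, 4.64], [0.08, 2.09], [-2.65, 2.65]. Speed limits (rad/s): [2.22, 2.22, 2.79, 2.79, 3.14, 3.14, 3.14].

### API

Orientations are given as a unit quaternion [x, y, z, w].
In Python, from bench import env gives the robot as it stands. The module is installed in compiled form; this text tells all that it offers.
- The arm moves only by the shell command python3 -m handwheel 'ROWS' [FORCE]. ROWS is JSON, a list of rows, each an object with "linear": the shift along the world's x, y, z in units of 40 mm (1.0 is 40 mm), a list of three; "rotation": the turn, a rotation vector about the world's x, y, z in units of 6 degrees (1.0 is 6 degrees), a list of three; "jaw": the finger opening in mm, from 0 to 87. A call has 1 to 8 rows; each row shifts and turns the pose as measured when the row begins; what a row does not reach is not made up. A row lasts 1/12 s, in which the tool goes at most 41.7 mm and 7.16 degrees, less where a joint would pass 70% of its speed; a pose out of reach is approached as far as the arm can. A call is refused whole if a number of a shift passes 1 or a number of a turn 1, either way. A call with a gripper value outside its range is refused whole. The fingers move at their own pace and stop on an object; FORCE is the grip in N (left out, the last holds). Time passes only in rows, so rows that do not move let the fingers close. It gives the time, the measured TCP pose, the force and the opening at its end, in the units of the state.
- env.state(): the state, without advancing time (a new reading comes with each control period).
- env.read_camera(name): name is "scene" or "side" or "wrist"; returns a dict with "image" (384x512x3 uint8, blue, green, red), "fx", "fy", "cx", "cy" (pixels), "k1" (the pictures are not rectified: a ray, as slopes to the right and down, at radius r is drawn at 1 + k1 r^2 times it, then the intrinsics apply), "R" (3x3) and "t" (3): a world point X has camera coordinates R X + t. Camera axes: x right, y down, z forward; pixel columns grow to the right and rows downward; lengths in m; the calibration is good to about 2 mm. A picture is of the moment at which its call begins. There is no depth.
- env.hand_in(): hands the job in, once; it reports no verdict.
Trained networks look in a picture, given as the dict that the camera call returned (one of the last four; its "shot" number tells which), for a name from the list of things; names that differ only in an ending like _2 or _b are one class to them, and where a whole thing is asked for, a point or a joint stands for the part that bears it (a point fixed in the world has none). Each returns a list of dicts, best first, with "conf" (0 to 1); they miss things now and then, are a little off and sometimes report something else, mostly with a low value. They report only what shows in the picture. A call takes as long as a camera call.
- env.search_frame(picture, thing): "at" ([x, y, z] in m, in the coordinates of the camera as it stood for that picture, good to about 4 mm: the middle of the surface that is visible of it).
The state is a dict: "time_s": time; "joint_positions": joint angles; "dq": joint speeds; "effort": joint torques, N m; "ee_pos": TCP position; "tool_rot": TCP orientation; "force": force on the tool from outside, world axes, zero at the start; "torque": the same for the moment, N m; "gripper_width": opening from 0.0 (shut) to 1.0 (fully open).
Only numpy, scipy, OpenCV 4.12 (cv2) and the standard library are available. Lean on these libraries where they do the work, as an engineer would, in place of code of your own. Each camera call takes 0.05 s, during which the arm holds its last target. There are 200 camera calls.

## Working session

There is one attempt and no reset: what is moved stays moved. The work goes in short steps, Python scripts to look and compute and a shell command to move; the robot and the scene stay as the last step left them, time stands still between calls to the robot, and variables do not carry over. Pictures are saved under pics/ and viewed, about 8 in all and at most 12, crops included, and the job is handed in when it is done.

```bash
mkdir -p pics; cat > h.py <<'E'
import numpy as np, cv2
from bench import env
from scipy.spatial.transform import Rotation as Ro
def world(p,at): return np.array(p["R"]).T@(np.array(at)-np.array(p["t"]))
def proj(p,X):
    c=np.array(p["R"])@np.array(X)+np.array(p["t"]); s=c[:2]/c[2]; s=s*(1+p["k1"]*(s@s))
    return np.array([p["fx"]*s[0]+p["cx"],p["fy"]*s[1]+p["cy"]])
def ray(p,uv,z):
    d=np.array([(uv[0]-p["cx"])/p["fx"],(uv[1]-p["cy"])/p["fy"]]); s=d.copy()
    for _ in range(20): s=d/(1+p["k1"]*(s@s))
    R=np.array(p["R"]);o=-R.T@np.array(p["t"]);v=R.T@np.array([s[0],s[1],1]); return o+v*(z-o[2])/v[2]
def st():
    s=env.state(); print("t",round(s["time_s"],2),"p",np.round(s["ee_pos"],4),"F",np.round(s["force"],2),"g",round(s["gripper_width"],3))
    M=Ro.from_quat(s["tool_rot"]).as_matrix(); print(np.round(M,3).tolist()); return s
E
python3 - <<'E'
from h import *
s=st(); print(s["tool_rot"])
for n in ["scene","side"]:
    p=env.read_camera(n); cv2.imwrite(f"pics/{n}0.png",p["image"])
    for th in ["donor","station","push_a_bezel","stop","oil_can","hammer","screwdriver"]:
        for d in env.search_frame(p,th)[:4]: print(n,th,round(d["conf"],2),np.round(world(p,d["at"]),3),np.round(proj(p,world(p,d["at"])),0))
E
```

```text
t 0.0 p [ 0.6495 -0.      0.2326] F [ 0.36 -0.15 -0.75] g 0.996
[[-0.0, -0.002, 1.0], [-1.0, -0.0, -0.0], [0.0, -1.0, -0.002]]
[ 0.50042441 -0.50038822  0.49962918 -0.49955753]
scene donor 0.76 [0.571 0.165 0.066] [302. 233.]
scene station 0.93 [ 0.55  -0.105  0.059] [239. 180.]
scene push_a_bezel 0.46 [0.554 0.149 0.078] [302. 223.]
scene push_a_bezel 0.16 [ 0.402 -0.006  0.006] [294. 184.]
scene oil_can 0.93 [ 0.713 -0.349  0.087] [147. 160.]
scene screwdriver 0.68 [0.499 0.006 0.02 ] [276. 199.]
side donor 0.68 [0.527 0.113 0.053] [220. 173.]
side station 0.8 [ 0.504 -0.151  0.064] [255. 225.]
side stop 0.73 [ 0.547 -0.125  0.094] [263. 207.]
side oil_can 0.58 [ 0.687 -0.377  0.105] [361. 245.]
side hammer 0.77 [ 0.45  -0.471  0.029] [302. 331.]
side hammer 0.53 [ 0.547 -0.122  0.096] [263. 206.]
side screwdriver 0.75 [ 0.504 -0.149  0.063] [254. 225.]
side screwdriver 0.55 [ 0.483 -0.004  0.021] [224. 207.]
side screwdriver 0.47 [0.728 0.002 0.005] [291. 186.]
```

```bash
python3 - <<'E'
import cv2,numpy as np
a=cv2.imread("pics/scene0.png");b=cv2.imread("pics/side0.png")
a=cv2.resize(a[110:310,130:400],None,fx=2.9,fy=1.5*1.0) if 0 else cv2.resize(a[120:300,150:390],None,fx=1.65,fy=1.65)
b=cv2.resize(b[120:300,150:390],None,fx=1.65,fy=1.65)
cv2.imwrite("pics/c0.png",np.hstack([a,b]))
E
```

```text
(no output)
```

View pics/c0.png

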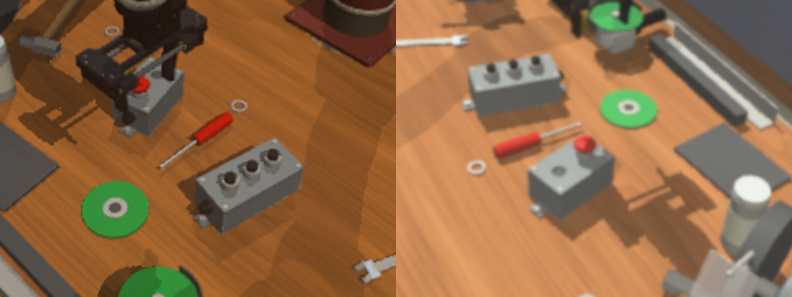

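The left half (scene) shows the donor's three dark caps at about full-frame pixels (290,229), (303,221), (315,214). The right half (side) shows the same caps at (208,164), (221,161), (235,158). The empty hole is at side (248,223), with the red stop at (264,207).

```bash
python3 - <<'E'
from h import *
p=env.read_camera("scene"); print([np.round(ray(p,u,.087),3).tolist() for u in [(290,229),(302.7,221),(315.5,214.5)]])
p=env.read_camera("side"); print([np.round(ray(p,u,.087),3).tolist() for u in [(207.6,163.6),(221,160.6),(234.8,157.6)]], ray(p,(248,223),.065),ray(p,(264,207),.09))
p=env.read_camera("wrist"); cv2.imwrite("pics/w0.png",p["image"]); R=np.array(p["R"]); print("cam",-R.T@np.array(p["t"]),R.round(2).tolist(),p["fx"])
print([ray(p,u,.065).round(3).tolist() for u in [(0,0),(511,0),(0,383),(511,383)]])
for th in ["push_a_bezel","empty_hole","stop","station","donor"]:
  for d in env.search_frame(p,th)[:4]: print(th,round(d["conf"],2),np.round(world(p,d["at"]),3))
E
```

```text
[[0.597, 0.142, 0.087], [0.552, 0.149, 0.087], [0.509, 0.159, 0.087]]
[[0.496, 0.137, 0.087], [0.54, 0.131, 0.087], [0.586, 0.125, 0.087]] [ 0.49256475 -0.13522174  0.065     ] [ 0.55017639 -0.12295196  0.09      ]
cam [0.64989817 0.0773561  0.38389164] [[1.0, -0.0, -0.0], [-0.0, -0.96, 0.28], [-0.0, -0.28, -0.96]] 274.82898912747976
[[0.397, 0.181, 0.065], [0.902, 0.181, 0.065], [0.27, -0.313, 0.065], [1.028, -0.313, 0.065]]
push_a_bezel 0.97 [0.553 0.142 0.084]
empty_hole 0.6 [0.513 0.151 0.077]
empty_hole 0.56 [ 0.565 -0.096  0.049]
stop 0.64 [ 0.555 -0.128  0.094]
station 0.73 [ 0.562 -0.103  0.044]
station 0.64 [ 0.399 -0.005  0.003]
donor 0.6 [0.566 0.139 0.066]
```

View pics/w0.png

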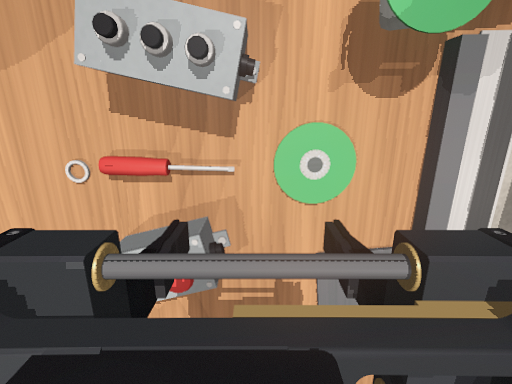

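The wrist picture shows the three caps at (108,27), (155,38) and (199,48), and the row is yawed about -9°. The gripper hides the station. I'll look straight down at each box with the same tool orientation, so that any calibration bias cancels.

```bash
python3 -m handwheel '[{"linear":[-0.62,0.44,0],"rotation":[0,0,0],"jaw":87},{"linear":[-0.62,0.44,0],"rotation":[0,0,0],"jaw":87},{"linear":[-0.62,0.44,0],"rotation":[0,0,0],"jaw":87},{"linear":[-0.62,0.44,0],"rotation":[0,0,0],"jaw":87},{"linear":[0,0,0],"rotation":[0,0,0],"jaw":87},{"linear":[0,0,0],"rotation":[0,0,0],"jaw":87}]' 30
python3 - <<'E'
from h import *
s=st(); p=env.read_camera("wrist"); cv2.imwrite("pics/w1.png",p["image"])
np.save("w1.npy",p,allow_pickle=True)
for d in env.search_frame(p,"push_a_bezel")[:4]: print(round(d["conf"],2),np.round(world(p,d["at"]),4),proj(p,world(p,d["at"])).round())
E
python3 -m handwheel '[{"linear":[-0.22,-0.96,0],"rotation":[0,0,0],"jaw":87},{"linear":[-0.22,-0.96,0],"rotation":[0,0,0],"jaw":87},{"linear":[-0.22,-0.96,0],"rotation":[0,0,0],"jaw":87},{"linear":[-0.22,-0.96,0],"rotation":[0,0,0],"jaw":87},{"linear":[-0.22,-0.96,0],"rotation":[0,0,0],"jaw":87},{"linear":[-0.22,-0.96,0],"rotation":[0,0,0],"jaw":87},{"linear":[-0.22,-0.96,0],"rotation":[0,0,0],"jaw":87},{"linear":[0,0,0],"rotation":[0,0,0],"jaw":87}]'
python3 -m handwheel '[{"linear":[0,0,0],"rotation":[0,0,0],"jaw":87}]'
python3 - <<'E'
from h import *
s=st(); p=env.read_camera("wrist"); cv2.imwrite("pics/w2.png",p["image"])
np.save("w2.npy",p,allow_pickle=True)
for th in ["stop","empty_hole","station"]:
  for d in env.search_frame(p,th)[:3]: print(th,round(d["conf"],2),np.round(world(p,d["at"]),4),proj(p,world(p,d["at"])).round())
a=cv2.imread("pics/w1.png")[:260,100:412];b=p["image"][:260,100:412]
cv2.imwrite("pics/c1.png",np.hstack([cv2.resize(a,(400,333)),cv2.resize(b,(400,333))]))
E
```

```text
time_s: 1.7
ee_pos: [0.5464, 0.0713, 0.2322]
tool_rot: [0.5, -0.5, 0.501, -0.499]
force: [0.2, -0.3, -0.1]
gripper_width: 1.0
t 1.7 p [0.5464 0.0713 0.2322] F [ 0.16 -0.33 -0.1 ] g 1.0
[[-0.002, -0.001, 1.0], [-1.0, -0.001, -0.002], [0.001, -1.0, -0.001]]
0.71 [0.5469 0.1436 0.0816] [257. 115.]
time_s: 2.47
ee_pos: [0.4838, -0.2119, 0.2323]
tool_rot: [0.499, -0.5, 0.502, -0.498]
force: [-0.0, -0.5, 0.5]
gripper_width: 0.998
time_s: 2.55
ee_pos: [0.4835, -0.2146, 0.2323]
tool_rot: [0.498, -0.501, 0.503, -0.497]
force: [0.8, 1.4, 0.0]
gripper_width: 0.997
t 2.55 p [ 0.4835 -0.2146  0.2323] F [0.81 1.4  0.01] g 0.997
[[-0.009, 0.001, 1.0], [-1.0, -0.004, -0.009], [0.004, -1.0, 0.001]]
stop 0.73 [ 0.548  -0.1224  0.0961] [321.  93.]
stop 0.72 [ 0.3975 -0.0186  0.0039] [182.   6.]
empty_hole 0.59 [ 0.5205 -0.1252  0.067 ] [289.  98.]
station 0.58 [ 0.522  -0.1252  0.0621] [290.  98.]
```

View pics/c1.png

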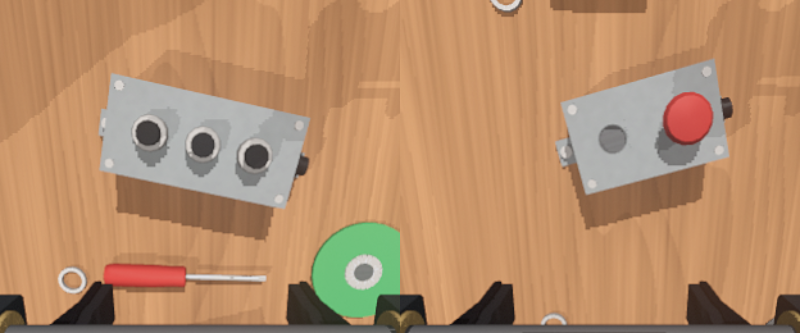

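Left: the caps are at full-frame (216,104), (258,112) and (300,122). Right: the empty hole is at (266,108) and the stop at (325,92). Next I'll refine these positions.

```bash
python3 - <<'E'
from h import *
p1=np.load("w1.npy",allow_pickle=True).item();p2=np.load("w2.npy",allow_pickle=True).item()
out=[]
def seg(p,c,thr,z,name,lo=None):
    g=cv2.cvtColor(p["image"],cv2.COLOR_BGR2GRAY).astype(np.float32); x,y=c; w=22
    k=cv2.resize(g[y-w:y+w,x-w:x+w],None,fx=8,fy=8,interpolation=cv2.INTER_CUBIC)
    m=((k<thr)).astype(np.uint8)
    n,l,s,ce=cv2.connectedComponentsWithStats(m); i=l[w*8,w*8]
    cs,_=cv2.findContours((l==i).astype(np.uint8),cv2.RETR_EXTERNAL,cv2.CHAIN_APPROX_NONE)
    e=cv2.fitEllipse(max(cs,key=len)); uv=np.array(e[0])/8+[x-w,y-w]-.4375
    P=ray(p,uv,z); print(name,uv.round(1),"axes px",np.round(np.array(e[1])/8,1),"area-ctr",(ce[i]/8+[x-w,y-w]).round(1),"world",P.round(4), "min/ctr gray",k.min(),k[w*8,w*8])
    v=cv2.cvtColor(np.clip(k,0,255).astype(np.uint8),cv2.COLOR_GRAY2BGR); cv2.ellipse(v,e,(0,0,255),1); out.append(cv2.resize(v,(200,200))); return P
C=[seg(p1,c,90,.089,f"cap{i}") for i,c in enumerate([(216,104),(258,112),(300,122)])]
seg(p2,(266,108),130,.065,"hole")
print(np.linalg.norm(C[1]-C[0]),np.linalg.norm(C[2]-C[1]),np.degrees(np.arctan2(*(C[2]-C[0])[1::-1])))
print("20mm cap px",20/1000*275/(.383-.089),"hole",23.5/1000*275/(.383-.065))
cv2.imwrite("pics/c2.png",np.hstack(out))
E
```

```text
cap0 [215.2 103.6] axes px [18.5 19.6] area-ctr [215.7 104.1] world [0.505  0.1551 0.089 ] min/ctr gray 29.157122 64.43435
cap1 [257.8 112.9] axes px [17.5 18.8] area-ctr [258.2 113.4] world [0.5482 0.146  0.089 ] min/ctr gray 42.46109 66.60424
cap2 [299.5 121.9] axes px [18.3 18.8] area-ctr [300.  122.3] world [0.5914 0.1369 0.089 ] min/ctr gray 37.008205 63.64172
hole [265.4 107.9] axes px [20.8 21.9] area-ctr [265.9 108.6] world [ 0.4946 -0.1353  0.065 ] min/ctr gray 79.57747 126.261795
0.044220274292840325 0.04409561920811228 -11.881589038106293
20mm cap px 18.707482993197278 hole 20.322327044025158
```

View pics/c2.png

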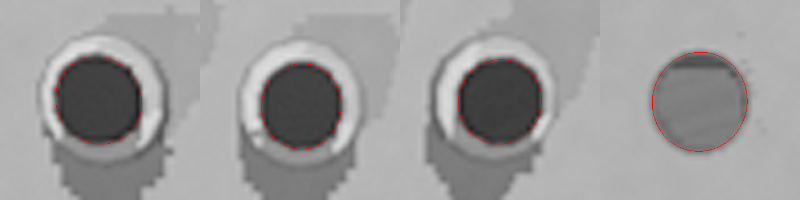

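The fits hug the rims. Cap spacing measures 44.2 mm against a true 45 mm, and the row yaw is -11.9°. The offset from the middle cap to the hole is (-53.6, -281.3) mm. I'll turn the jaws across the row, close them and go above the first cap.

```bash
python3 -m handwheel '[{"linear":[0.04,0.72,0],"rotation":[0,0,1],"jaw":0},{"linear":[0.04,0.72,0],"rotation":[0,0,1],"jaw":0},{"linear":[0.04,0.72,0],"rotation":[0,0,1],"jaw":0},{"linear":[0.04,0.72,0],"rotation":[0,0,1],"jaw":0},{"linear":[0.04,0.72,0],"rotation":[0,0,1],"jaw":0},{"linear":[0.04,0.72,0],"rotation":[0,0,1],"jaw":0},{"linear":[0.04,0.72,0],"rotation":[0,0,1],"jaw":0},{"linear":[0.04,0.72,0],"rotation":[0,0,1],"jaw":0}]' 20 >/dev/null
python3 -m handwheel '[{"linear":[0.04,0.72,0],"rotation":[0,0,1],"jaw":0},{"linear":[0.04,0.72,0],"rotation":[0,0,1],"jaw":0},{"linear":[0.04,0.72,0],"rotation":[0,0,1],"jaw":0},{"linear":[0.04,0.72,0],"rotation":[0,0,1],"jaw":0},{"linear":[0.04,0.72,0],"rotation":[0,0,1],"jaw":0},{"linear":[0,0,0],"rotation":[0,0,0],"jaw":0},{"linear":[0,0,0],"rotation":[0,0,0],"jaw":0}]'
python3 - <<'E'
from h import *
s=st()
E
```

```text
time_s: 4.0
ee_pos: [0.4991, 0.2059, 0.2326]
tool_rot: [-0.704, 0.036, -0.039, 0.709]
force: [0.9, -0.8, -0.0]
gripper_width: 0.015
t 4.0 p [0.4991 0.2059 0.2326] F [ 0.94 -0.78 -0.01] g 0.015
[[0.994, 0.004, 0.106], [-0.106, 0.007, 0.994], [0.003, -1.0, 0.007]]
```

```bash
python3 -m handwheel '[{"linear":[0.03,-0.31,-0.65],"rotation":[0,0,-0.5],"jaw":0},{"linear":[0.03,-0.31,-0.65],"rotation":[0,0,-0.5],"jaw":0},{"linear":[0.03,-0.31,-0.65],"rotation":[0,0,0],"jaw":0},{"linear":[0.03,-0.31,-0.65],"rotation":[0,0,0],"jaw":0},{"linear":[0,0,0],"rotation":[0,0,0],"jaw":0},{"linear":[0,0,0],"rotation":[0,0,0],"jaw":0}]'
python3 - <<'E'
from h import *
s=st()
E
```

```text
time_s: 4.5
ee_pos: [0.5018, 0.1604, 0.1272]
tool_rot: [-0.7, 0.072, -0.077, 0.707]
force: [0.4, 1.7, 0.6]
gripper_width: 0.008
t 4.5 p [0.5018 0.1604 0.1272] F [0.35 1.68 0.55] g 0.008
[[0.978, 0.008, 0.209], [-0.209, 0.01, 0.978], [0.006, -1.0, 0.011]]
```

```bash
python3 -m handwheel '[{"linear":[0.03,-0.06,-0.28],"rotation":[-0.1,0.08,0],"jaw":0},{"linear":[0.03,-0.06,-0.24],"rotation":[0,0,0],"jaw":0},{"linear":[0,0,0],"rotation":[0,0,0],"jaw":0}]'
for i in 1; do :; done
python3 -m handwheel '[{"linear":[0,0,0],"rotation":[0,0,0],"jaw":0},{"linear":[0,0,0],"rotation":[0,0,0],"jaw":0}]'
python3 - <<'E'
from h import *
s=st()
E
```

```text
time_s: 4.75
ee_pos: [0.5057, 0.1575, 0.1082]
tool_rot: [-0.703, 0.073, -0.075, 0.703]
force: [0.8, -0.3, 0.1]
gripper_width: 0.009
time_s: 4.92
ee_pos: [0.5064, 0.1588, 0.1091]
tool_rot: [-0.703, 0.072, -0.075, 0.704]
force: [0.1, -0.1, 0.3]
gripper_width: 0.004
t 4.92 p [0.5064 0.1588 0.1091] F [ 0.08 -0.06  0.29] g 0.004
[[0.978, 0.004, 0.207], [-0.207, 0.001, 0.978], [0.004, -1.0, 0.001]]
```

```bash
cat > /dev/null; f(){ grep -E 'ee_pos|^force' | tr '\n' ' '; echo; }
python3 -m handwheel '[{"linear":[-0.05,-0.09,-0.15],"rotation":[0,0,0],"jaw":0},{"linear":[0,0,0],"rotation":[0,0,0],"jaw":0}]'|f
python3 -m handwheel '[{"linear":[0,0,-0.02],"rotation":[0,0,0],"jaw":0}]'|f
python3 -m handwheel '[{"linear":[0,0,-0.02],"rotation":[0,0,0],"jaw":0}]'|f
python3 -m handwheel '[{"linear":[0,0,-0.02],"rotation":[0,0,0],"jaw":0}]'|f
python3 -m handwheel '[{"linear":[0,0,-0.02],"rotation":[0,0,0],"jaw":0}]'|f
python3 -m handwheel '[{"linear":[0,0,-0.02],"rotation":[0,0,0],"jaw":0}]'|f
```

```text
ee_pos: [0.5049, 0.1558, 0.1037] force: [0.5, 0.2, 0.0] 
ee_pos: [0.5051, 0.156, 0.1033] force: [0.3, 0.6, 0.5] 
ee_pos: [0.505, 0.1559, 0.1025] force: [-0.3, -0.3, 0.3] 
ee_pos: [0.5051, 0.1559, 0.1018] force: [-0.2, 0.7, 0.6] 
ee_pos: [0.5051, 0.1559, 0.101] force: [-0.4, 0.5, -0.4] 
ee_pos: [0.5052, 0.1559, 0.1002] force: [-0.9, -0.3, 2.0]
```

```bash
f(){ grep -E 'ee_pos|^force' | tr '\n' ' '; echo; }
python3 -m handwheel '[{"linear":[0,0,-0.015],"rotation":[0,0,0],"jaw":0}]'|f
python3 -m handwheel '[{"linear":[0,0,-0.015],"rotation":[0,0,0],"jaw":0}]'|f
python3 -m handwheel '[{"linear":[0,0,-0.015],"rotation":[0,0,0],"jaw":0}]'|f
python3 -m handwheel '[{"linear":[0,0,-0.015],"rotation":[0,0,0],"jaw":0}]'|f
python3 -m handwheel '[{"linear":[0,0,-0.015],"rotation":[0,0,0],"jaw":0}]'|f
python3 -m handwheel '[{"linear":[0,0,-0.015],"rotation":[0,0,0],"jaw":0}]'|f
```

```text
ee_pos: [0.5052, 0.156, 0.0997] force: [-0.6, -0.6, 2.6] 
ee_pos: [0.5052, 0.156, 0.0992] force: [-1.3, -0.1, 2.3] 
ee_pos: [0.5052, 0.156, 0.0987] force: [-1.0, -0.1, 2.8] 
ee_pos: [0.5052, 0.156, 0.0981] force: [-1.2, -0.3, 3.1] 
ee_pos: [0.5052, 0.156, 0.0976] force: [-1.6, -0.5, 1.7] 
ee_pos: [0.5052, 0.156, 0.0969] force: [-2.2, 0.4, 1.8]
```

```bash
f(){ grep -E 'ee_pos|^force' | tr '\n' ' '; echo; }
python3 -m handwheel '[{"linear":[0,0,-0.015],"rotation":[0,0,0],"jaw":0}]'|f
python3 -m handwheel '[{"linear":[0,0,-0.015],"rotation":[0,0,0],"jaw":0}]'|f
python3 -m handwheel '[{"linear":[0,0,-0.004],"rotation":[0,0,0],"jaw":0}]'|f
python3 -m handwheel '[{"linear":[0,0,0.2],"rotation":[0,0,0],"jaw":0},{"linear":[0,0,0.2],"rotation":[0,0,0],"jaw":0},{"linear":[0.35,-0.075,0],"rotation":[0,0,0],"jaw":0},{"linear":[0.35,-0.075,0],"rotation":[0,0,0],"jaw":0},{"linear":[0.35,-0.075,0],"rotation":[0,0,0],"jaw":0},{"linear":[0,0,0],"rotation":[0,0,0],"jaw":0},{"linear":[0,0,0],"rotation":[0,0,0],"jaw":0}]'|f
```

```text
ee_pos: [0.5052, 0.1559, 0.0963] force: [-0.8, -0.5, 2.4] 
ee_pos: [0.5052, 0.1559, 0.0956] force: [-1.7, 0.4, 0.8] 
ee_pos: [0.5052, 0.156, 0.0953] force: [-0.3, -0.7, 2.4] 
ee_pos: [0.5493, 0.1475, 0.1163] force: [-0.1, 0.4, 0.4]
```

Cap 0 peaks at about 3 N, so it's tired. Next is the middle cap.

```bash
f(){ grep -E 'ee_pos|^force' | tr '\n' ' '; echo; }
python3 -m handwheel '[{"linear":[-0.02,-0.03,-0.28],"rotation":[0,0,0],"jaw":0},{"linear":[0,0,0],"rotation":[0,0,0],"jaw":0}]'|f
python3 -m handwheel '[{"linear":[0,0,-0.02],"rotation":[0,0,0],"jaw":0}]'|f
python3 -m handwheel '[{"linear":[0,0,-0.02],"rotation":[0,0,0],"jaw":0}]'|f
python3 -m handwheel '[{"linear":[0,0,-0.02],"rotation":[0,0,0],"jaw":0}]'|f
python3 -m handwheel '[{"linear":[0,0,-0.015],"rotation":[0,0,0],"jaw":0}]'|f
python3 -m handwheel '[{"linear":[0,0,-0.015],"rotation":[0,0,0],"jaw":0}]'|f
python3 -m handwheel '[{"linear":[0,0,-0.015],"rotation":[0,0,0],"jaw":0}]'|f
python3 -m handwheel '[{"linear":[0,0,-0.015],"rotation":[0,0,0],"jaw":0}]'|f
```

```text
ee_pos: [0.5479, 0.1465, 0.105] force: [-1.0, -0.2, -1.4] 
ee_pos: [0.5473, 0.1467, 0.1039] force: [0.5, -0.7, 0.2] 
ee_pos: [0.5465, 0.1468, 0.1027] force: [0.8, 0.1, -0.3] 
ee_pos: [0.546, 0.1469, 0.1017] force: [0.3, -0.0, 0.2] 
ee_pos: [0.5456, 0.147, 0.101] force: [0.4, -0.1, 1.0] 
ee_pos: [0.5455, 0.1472, 0.1004] force: [-0.8, -0.8, 2.2] 
ee_pos: [0.5456, 0.1472, 0.1] force: [-0.9, -1.0, 2.8] 
ee_pos: [0.5456, 0.1471, 0.0997] force: [-2.0, 0.6, 3.2]
```

```bash
f(){ grep -E 'ee_pos|^force' | tr '\n' ' '; echo; }
python3 -m handwheel '[{"linear":[0,0,-0.015],"rotation":[0,0,0],"jaw":0}]'|f
python3 -m handwheel '[{"linear":[0,0,-0.015],"rotation":[0,0,0],"jaw":0}]'|f
python3 -m handwheel '[{"linear":[0,0,-0.015],"rotation":[0,0,0],"jaw":0}]'|f
python3 -m handwheel '[{"linear":[0,0,-0.015],"rotation":[0,0,0],"jaw":0}]'|f
python3 -m handwheel '[{"linear":[0,0,-0.015],"rotation":[0,0,0],"jaw":0}]'|f
```

```text
ee_pos: [0.5456, 0.1472, 0.0993] force: [-2.2, -1.0, 3.8] 
ee_pos: [0.5456, 0.1471, 0.0988] force: [-1.8, -0.5, 4.1] 
ee_pos: [0.5456, 0.1472, 0.0984] force: [-2.5, -0.5, 2.8] 
ee_pos: [0.5456, 0.1471, 0.0979] force: [-0.9, -1.1, 3.9] 
ee_pos: [0.5456, 0.1471, 0.0973] force: [-1.3, -1.6, 3.6]
```

```bash
f(){ grep -E 'ee_pos|^force' | tr '\n' ' '; echo; }
python3 -m handwheel '[{"linear":[0,0,-0.015],"rotation":[0,0,0],"jaw":0}]'|f
python3 -m handwheel '[{"linear":[0,0,-0.015],"rotation":[0,0,0],"jaw":0}]'|f
python3 -m handwheel '[{"linear":[0,0,-0.008],"rotation":[0,0,0],"jaw":0}]'|f
python3 -m handwheel '[{"linear":[0,0,0.2],"rotation":[0,0,0],"jaw":0},{"linear":[0,0,0.2],"rotation":[0,0,0],"jaw":0},{"linear":[0.38,-0.085,0],"rotation":[0,0,0],"jaw":0},{"linear":[0.38,-0.085,0],"rotation":[0,0,0],"jaw":0},{"linear":[0.38,-0.085,0],"rotation":[0,0,0],"jaw":0},{"linear":[0,0,0],"rotation":[0,0,0],"jaw":0},{"linear":[0,0,0],"rotation":[0,0,0],"jaw":0}]'|f
```

```text
ee_pos: [0.5456, 0.1471, 0.0966] force: [-2.3, -0.0, 3.1] 
ee_pos: [0.5456, 0.1472, 0.0959] force: [-0.9, 0.3, 3.4] 
ee_pos: [0.5456, 0.1472, 0.0954] force: [-0.6, -0.4, 2.9] 
ee_pos: [0.5935, 0.1376, 0.1158] force: [0.0, -0.0, -0.5]
```

```bash
f(){ grep -E 'ee_pos|^force' | tr '\n' ' '; echo; }
python3 -m handwheel '[{"linear":[-0.02,-0.02,-0.28],"rotation":[0,0,0],"jaw":0},{"linear":[0,0,0],"rotation":[0,0,0],"jaw":0}]'|f
python3 -m handwheel '[{"linear":[0,0,-0.02],"rotation":[0,0,0],"jaw":0}]'|f
python3 -m handwheel '[{"linear":[0,0,-0.02],"rotation":[0,0,0],"jaw":0}]'|f
python3 -m handwheel '[{"linear":[0,0,-0.02],"rotation":[0,0,0],"jaw":0}]'|f
python3 -m handwheel '[{"linear":[0,0,-0.015],"rotation":[0,0,0],"jaw":0}]'|f
python3 -m handwheel '[{"linear":[0,0,-0.015],"rotation":[0,0,0],"jaw":0}]'|f
python3 -m handwheel '[{"linear":[0,0,-0.015],"rotation":[0,0,0],"jaw":0}]'|f
python3 -m handwheel '[{"linear":[0,0,-0.015],"rotation":[0,0,0],"jaw":0}]'|f
```

```text
ee_pos: [0.5922, 0.1371, 0.1044] force: [-0.7, 0.4, -0.9] 
ee_pos: [0.5916, 0.1373, 0.1034] force: [0.1, -0.4, 1.5] 
ee_pos: [0.5907, 0.1375, 0.1021] force: [-0.6, -0.3, 0.5] 
ee_pos: [0.5902, 0.1376, 0.1011] force: [1.5, -0.9, -0.5] 
ee_pos: [0.5899, 0.1378, 0.1004] force: [0.3, -0.9, 2.7] 
ee_pos: [0.59, 0.1378, 0.1002] force: [-0.2, -0.7, 3.6] 
ee_pos: [0.5901, 0.1378, 0.1] force: [-1.3, -1.0, 5.1] 
ee_pos: [0.5901, 0.1377, 0.0998] force: [-2.4, -0.4, 5.4]
```

```bash
f(){ grep -E 'ee_pos|^force' | tr '\n' ' '; echo; }
python3 -m handwheel '[{"linear":[0,0,-0.018],"rotation":[0,0,0],"jaw":0}]'|f
python3 -m handwheel '[{"linear":[0,0,-0.018],"rotation":[0,0,0],"jaw":0}]'|f
python3 -m handwheel '[{"linear":[0,0,-0.018],"rotation":[0,0,0],"jaw":0}]'|f
python3 -m handwheel '[{"linear":[0,0,-0.018],"rotation":[0,0,0],"jaw":0}]'|f
python3 -m handwheel '[{"linear":[0,0,-0.018],"rotation":[0,0,0],"jaw":0}]'|f
python3 -m handwheel '[{"linear":[0,0,-0.015],"rotation":[0,0,0],"jaw":0}]'|f
```

```text
ee_pos: [0.5901, 0.1377, 0.0995] force: [-2.8, -1.2, 5.9] 
ee_pos: [0.5901, 0.1377, 0.0992] force: [-3.7, -0.8, 6.1] 
ee_pos: [0.5901, 0.1377, 0.0989] force: [-2.9, -1.4, 7.1] 
ee_pos: [0.5901, 0.1377, 0.0987] force: [-3.4, -0.6, 6.6] 
ee_pos: [0.5901, 0.1377, 0.0985] force: [-2.5, -1.6, 7.3] 
ee_pos: [0.5901, 0.1378, 0.0984] force: [-2.2, -0.3, 6.9]
```

```bash
f(){ grep -E 'ee_pos|^force' | tr '\n' ' '; echo; }
python3 -m handwheel '[{"linear":[0,0,-0.018],"rotation":[0,0,0],"jaw":0}]'|f
python3 -m handwheel '[{"linear":[0,0,-0.018],"rotation":[0,0,0],"jaw":0}]'|f
python3 -m handwheel '[{"linear":[0,0,-0.018],"rotation":[0,0,0],"jaw":0}]'|f
python3 -m handwheel '[{"linear":[0,0,-0.015],"rotation":[0,0,0],"jaw":0}]'|f
```

```text
ee_pos: [0.5901, 0.1378, 0.0981] force: [-2.2, -0.7, 6.6] 
ee_pos: [0.59, 0.1378, 0.0979] force: [-3.4, -0.9, 5.6] 
ee_pos: [0.5901, 0.1377, 0.0977] force: [-2.3, -1.2, 5.1] 
ee_pos: [0.59, 0.1378, 0.0975] force: [-2.8, -1.0, 6.2]
```

```bash
f(){ grep -E 'ee_pos|^force' | tr '\n' ' '; echo; }
python3 -m handwheel '[{"linear":[0,0,-0.018],"rotation":[0,0,0],"jaw":0}]'|f
python3 -m handwheel '[{"linear":[0,0,-0.018],"rotation":[0,0,0],"jaw":0}]'|f
python3 -m handwheel '[{"linear":[0,0,-0.018],"rotation":[0,0,0],"jaw":0}]'|f
python3 -m handwheel '[{"linear":[0,0,-0.015],"rotation":[0,0,0],"jaw":0}]'|f
```

```text
ee_pos: [0.59, 0.1378, 0.0973] force: [-3.6, 0.0, 6.3] 
ee_pos: [0.59, 0.1378, 0.097] force: [-3.5, -1.6, 5.5] 
ee_pos: [0.59, 0.1378, 0.0968] force: [-2.7, -0.4, 5.5] 
ee_pos: [0.59, 0.1377, 0.0965] force: [-2.6, -1.2, 5.0]
```

```bash
f(){ grep -E 'ee_pos|^force' | tr '\n' ' '; echo; }
python3 -m handwheel '[{"linear":[0,0,-0.018],"rotation":[0,0,0],"jaw":0}]'|f
python3 -m handwheel '[{"linear":[0,0,-0.018],"rotation":[0,0,0],"jaw":0}]'|f
python3 -m handwheel '[{"linear":[0,0,-0.015],"rotation":[0,0,0],"jaw":0}]'|f
python3 -m handwheel '[{"linear":[0,0,-0.01],"rotation":[0,0,0],"jaw":0}]'|f
```

```text
ee_pos: [0.59, 0.1377, 0.0962] force: [-2.4, -0.1, 5.1] 
ee_pos: [0.59, 0.1378, 0.0958] force: [-1.7, -0.7, 4.2] 
ee_pos: [0.59, 0.1377, 0.0954] force: [-1.4, -1.7, 4.0] 
ee_pos: [0.59, 0.1377, 0.0951] force: [-1.7, -0.8, 3.4]
```

Peaks are about 3.1 N, 4 N and 7 N. The third button (near x=0.592, y=0.137) is the sound one. I'll rise, open and recentre over it.

```bash
python3 -m handwheel '[{"linear":[0,0,0.2],"rotation":[0,0,0],"jaw":0},{"linear":[0,0,0.2],"rotation":[0,0,0],"jaw":0},{"linear":[0.05,-0.02,0.1],"rotation":[0,0,0],"jaw":62},{"linear":[0,0,0],"rotation":[0,0,0],"jaw":62},{"linear":[0,0,0],"rotation":[0,0,0],"jaw":62},{"linear":[0,0,0],"rotation":[0,0,0],"jaw":62},{"linear":[0,0,0],"rotation":[0,0,0],"jaw":62}]' 20 >/dev/null
python3 - <<'E'
from h import *
s=st()
E
```

```text
t 11.67 p [0.593  0.1373 0.1171] F [-0.82 -0.63  0.25] g 0.3
[[0.979, 0.015, 0.202], [-0.202, 0.006, 0.979], [0.013, -1.0, 0.009]]
```

```bash
python3 -m handwheel '[{"linear":[-0.01,-0.01,0],"rotation":[-0.06,0.13,0],"jaw":62},{"linear":[0,0,0],"rotation":[0,0,0],"jaw":62},{"linear":[0,0,0],"rotation":[0,0,0],"jaw":62},{"linear":[0,0,0],"rotation":[0,0,0],"jaw":62},{"linear":[0,0,0],"rotation":[0,0,0],"jaw":62}]' >/dev/null
python3 - <<'E'
from h import *
s=st()
p=env.read_camera("wrist"); cv2.imwrite("pics/w3.png",p["image"])
E
```

```text
t 12.08 p [0.5918 0.1367 0.1158] F [-0.18  0.77  0.25] g 0.663
[[0.979, -0.002, 0.201], [-0.201, -0.002, 0.979], [-0.002, -1.0, -0.002]]
```

View pics/w3.png

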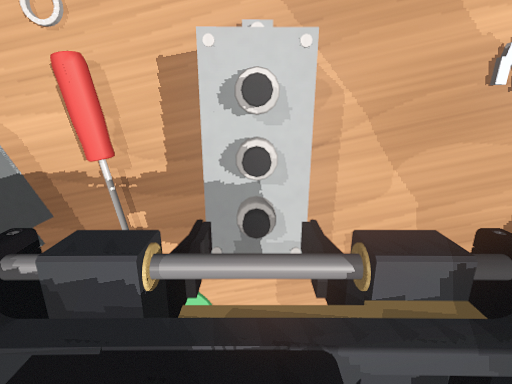

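The wrist view shows all three caps standing up and the sound button at (256,222), centred between the open fingers. Now to descend.

```bash
f(){ grep -E 'ee_pos|^force|grip' | tr '\n' ' '; echo; }
python3 -m handwheel '[{"linear":[0,0,-0.3],"rotation":[0,0,0],"jaw":62},{"linear":[0,0,-0.3],"rotation":[0,0,0],"jaw":62},{"linear":[0,0,-0.12],"rotation":[0,0,0],"jaw":62},{"linear":[0,0,0],"rotation":[0,0,0],"jaw":62}]'|f
python3 - <<'E'
from h import *
s=st()
E
```

```text
ee_pos: [0.5914, 0.1367, 0.0837] force: [-0.1, 1.1, 0.6] gripper_width: 0.715 
t 12.47 p [0.5914 0.1367 0.0837] F [-0.14  1.12  0.65] g 0.715
[[0.979, -0.002, 0.201], [-0.201, -0.002, 0.979], [-0.002, -1.0, -0.002]]
```

```bash
f(){ grep -E 'ee_pos|^force|grip' | tr '\n' ' '; echo; }
python3 -m handwheel '[{"linear":[0.01,0,-0.05],"rotation":[0,0,0],"jaw":62},{"linear":[0,0,-0.05],"rotation":[0,0,0],"jaw":62},{"linear":[0,0,0],"rotation":[0,0,0],"jaw":62}]'|f
python3 -m handwheel '[{"linear":[0,0,0],"rotation":[0,0,0],"jaw":20},{"linear":[0,0,0],"rotation":[0,0,0],"jaw":20},{"linear":[0,0,0],"rotation":[0,0,0],"jaw":20},{"linear":[0,0,0],"rotation":[0,0,0],"jaw":20},{"linear":[0,0,0],"rotation":[0,0,0],"jaw":20},{"linear":[0,0,0],"rotation":[0,0,0],"jaw":20},{"linear":[0,0,0],"rotation":[0,0,0],"jaw":20}]' 30|f
python3 - <<'E'
from h import *
s=st()
E
```

```text
ee_pos: [0.5911, 0.1364, 0.078] force: [-0.2, 0.5, -0.6] gripper_width: 0.714 
ee_pos: [0.592, 0.1367, 0.0793] force: [-0.9, -0.8, -0.7] gripper_width: 0.319 
t 13.3 p [0.592  0.1367 0.0793] F [-0.9  -0.78 -0.7 ] g 0.319
[[0.979, -0.002, 0.201], [-0.201, -0.002, 0.979], [-0.002, -1.0, -0.002]]
```

```bash
f(){ grep -E 'ee_pos|^force|grip' | tr '\n' ' '; echo; }
python3 -m handwheel '[{"linear":[0,0,0.1],"rotation":[0,0,0],"jaw":20},{"linear":[0,0,0.1],"rotation":[0,0,0],"jaw":20},{"linear":[0,0,0.15],"rotation":[0,0,0],"jaw":20}]'|f
python3 -m handwheel '[{"linear":[0,0,0.3],"rotation":[0,0,0],"jaw":20},{"linear":[0,0,0.4],"rotation":[0,0,0],"jaw":20},{"linear":[0,0,0.4],"rotation":[0,0,0],"jaw":20},{"linear":[0,0,0.4],"rotation":[0,0,0],"jaw":20},{"linear":[0,0,0.3],"rotation":[0,0,0],"jaw":20},{"linear":[0,0,0],"rotation":[0,0,0],"jaw":20},{"linear":[0,0,0],"rotation":[0,0,0],"jaw":20}]'|f
python3 - <<'E'
from h import *
s=st()
p=env.read_camera("wrist"); cv2.imwrite("pics/w4.png",p["image"])
E
```

```text
ee_pos: [0.5911, 0.1363, 0.0929] force: [0.7, 0.2, -1.3] gripper_width: 0.324 
ee_pos: [0.5917, 0.1367, 0.1759] force: [-0.1, 0.0, -1.1] gripper_width: 0.325 
t 14.13 p [0.5917 0.1367 0.1759] F [-0.12  0.05 -1.06] g 0.325
[[0.98, -0.0, 0.201], [-0.201, -0.001, 0.98], [0.0, -1.0, -0.001]]
```

View pics/w4.png

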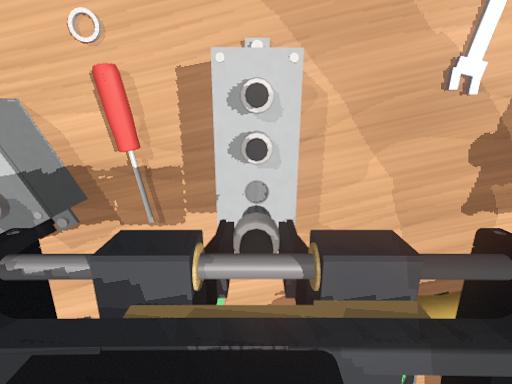

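The button is held upright at (256,235). Its hole in the donor, at (257,190), is empty and the other two remain. I'll carry it to above the hole, with the TCP target at (0.4946, -0.1353).

```bash
f(){ grep -E 'ee_pos|^force|grip' | tr '\n' ' '; echo; }
python3 -m handwheel '[{"linear":[-0.27,-0.76,0],"rotation":[0,0,0],"jaw":20},{"linear":[-0.27,-0.76,0],"rotation":[0,0,0],"jaw":20},{"linear":[-0.27,-0.76,0],"rotation":[0,0,0],"jaw":20},{"linear":[-0.27,-0.76,0],"rotation":[0,0,0],"jaw":20},{"linear":[-0.27,-0.76,0],"rotation":[0,0,0],"jaw":20},{"linear":[-0.27,-0.76,0],"rotation":[0,0,0],"jaw":20},{"linear":[-0.27,-0.76,0],"rotation":[0,0,0],"jaw":20},{"linear":[-0.1,-0.3,0],"rotation":[0,0,0],"jaw":20}]'|f
python3 -m handwheel '[{"linear":[0,0,0],"rotation":[0,0,0],"jaw":20},{"linear":[0,0,0],"rotation":[0,0,0],"jaw":20},{"linear":[0,0,0],"rotation":[0,0,0],"jaw":20}]'|f
python3 - <<'E'
from h import *
s=st()
E
```

```text
ee_pos: [0.5036, -0.0905, 0.1696] force: [0.0, -1.4, -0.7] gripper_width: 0.321 
ee_pos: [0.5014, -0.0939, 0.168] force: [0.8, 0.3, -1.6] gripper_width: 0.326 
t 15.1 p [ 0.5014 -0.0939  0.168 ] F [ 0.78  0.29 -1.63] g 0.326
[[0.98, -0.011, 0.198], [-0.198, 0.002, 0.98], [-0.012, -1.0, -0.0]]
```

```bash
f(){ grep -E 'ee_pos|^force|grip' | tr '\n' ' '; echo; }
python3 -m handwheel '[{"linear":[-0.05,-0.33,0],"rotation":[-0.02,-0.1,0],"jaw":20},{"linear":[-0.05,-0.33,0],"rotation":[0,0,0],"jaw":20},{"linear":[-0.04,-0.2,-0.2],"rotation":[0,0,0],"jaw":20},{"linear":[0,0,-0.3],"rotation":[0,0,0],"jaw":20},{"linear":[0,0,-0.3],"rotation":[0,0,0],"jaw":20},{"linear":[0,0,0],"rotation":[0,0,0],"jaw":20},{"linear":[0,0,0],"rotation":[0,0,0],"jaw":20}]'|f
python3 - <<'E'
from h import *
s=st()
E
```

```text
ee_pos: [0.4986, -0.1193, 0.1318] force: [0.8, 0.1, -1.2] gripper_width: 0.319 
t 15.68 p [ 0.4986 -0.1193  0.1318] F [ 0.8   0.06 -1.24] g 0.319
[[0.983, -0.002, 0.184], [-0.184, 0.003, 0.983], [-0.002, -1.0, 0.002]]
```

```bash
f(){ grep -E 'ee_pos|^force|grip' | tr '\n' ' '; echo; }
python3 -m handwheel '[{"linear":[-0.04,-0.16,0],"rotation":[0,0,0],"jaw":20},{"linear":[-0.04,-0.16,0],"rotation":[0,0,0],"jaw":20},{"linear":[0,-0.08,0],"rotation":[0,0,0],"jaw":20},{"linear":[0,0,0],"rotation":[0,0,0],"jaw":20},{"linear":[0,0,0],"rotation":[0,0,0],"jaw":20}]'|f
python3 - <<'E'
from h import *
s=st()
p=env.read_camera("wrist"); cv2.imwrite("pics/w5.png",p["image"]);  q=env.read_camera("side"); cv2.imwrite("pics/s5.png",q["image"])
a=cv2.resize(p["image"][60:320,130:390],(400,400)); b=cv2.resize(q["image"][150:260,190:300],(400,400))
cv2.imwrite("pics/c5.png",np.hstack([a,b]))
E
```

```text
ee_pos: [0.4962, -0.1354, 0.1329] force: [-0.5, -1.2, -1.1] gripper_width: 0.324 
t 16.1 p [ 0.4962 -0.1354  0.1329] F [-0.48 -1.21 -1.07] g 0.324
[[0.983, -0.001, 0.181], [-0.181, 0.003, 0.983], [-0.001, -1.0, 0.003]]
```

View pics/c5.png

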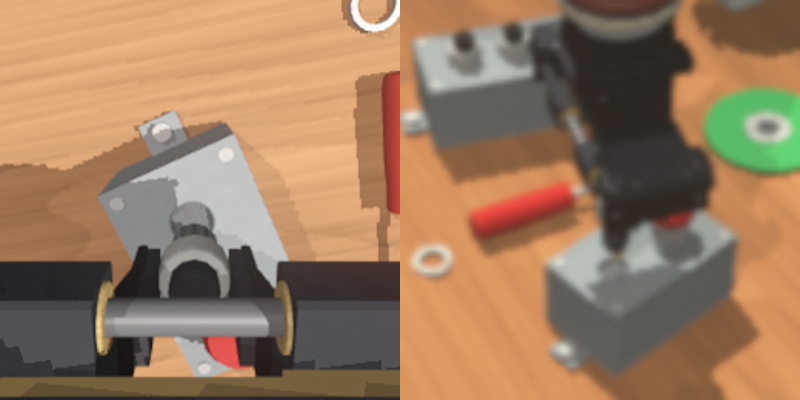

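The left half shows the neck and foot directly over the hole, both at crop column ~193. Side view agrees. I'll trim x by about -1.5 mm and lower in small steps, watching the force.

```bash
f(){ grep -E 'ee_pos|^force' | tr '\n' ' '; echo; }
python3 -m handwheel '[{"linear":[-0.03,0,-0.2],"rotation":[-0.03,0,0],"jaw":20},{"linear":[0,0,-0.15],"rotation":[0,0,0],"jaw":20},{"linear":[0,0,0],"rotation":[0,0,0],"jaw":20},{"linear":[0,0,0],"rotation":[0,0,0],"jaw":20}]'|f
python3 - <<'E'
from h import *
s=st()
E
```

```text
ee_pos: [0.495, -0.1347, 0.1174] force: [-0.2, 0.3, -1.1] 
t 16.53 p [ 0.495  -0.1347  0.1174] F [-0.2   0.33 -1.05] g 0.321
[[0.984, -0.0, 0.181], [-0.181, -0.001, 0.984], [-0.0, -1.0, -0.001]]
```

```bash
f(){ grep -E 'ee_pos|^force' | tr '\n' ' '; echo; }
python3 -m handwheel '[{"linear":[-0.01,-0.015,-0.05],"rotation":[0,0,0],"jaw":20}]'|f
python3 -m handwheel '[{"linear":[0,0,-0.04],"rotation":[0,0,0],"jaw":20}]'|f
python3 -m handwheel '[{"linear":[0,0,-0.03],"rotation":[0,0,0],"jaw":20}]'|f
python3 -m handwheel '[{"linear":[0,0,-0.03],"rotation":[0,0,0],"jaw":20}]'|f
python3 -m handwheel '[{"linear":[0,0,-0.03],"rotation":[0,0,0],"jaw":20}]'|f
python3 -m handwheel '[{"linear":[0,0,-0.03],"rotation":[0,0,0],"jaw":20}]'|f
```

```text
ee_pos: [0.4946, -0.1351, 0.1153] force: [0.3, -0.2, -0.9] 
ee_pos: [0.4945, -0.1352, 0.1135] force: [-0.2, 0.3, -1.1] 
ee_pos: [0.4945, -0.1352, 0.1121] force: [0.1, -0.0, -0.8] 
ee_pos: [0.4945, -0.1352, 0.1107] force: [-0.1, 0.4, -1.3] 
ee_pos: [0.4945, -0.1352, 0.1094] force: [-0.2, -0.5, -1.6] 
ee_pos: [0.4945, -0.1352, 0.1082] force: [1.0, -0.9, -1.1]
```

```bash
f(){ grep -E 'ee_pos|^force' | tr '\n' ' '; echo; }
python3 -m handwheel '[{"linear":[0,0,-0.03],"rotation":[0,0,0],"jaw":20}]'|f
python3 -m handwheel '[{"linear":[0,0,-0.03],"rotation":[0,0,0],"jaw":20}]'|f
python3 -m handwheel '[{"linear":[0,0,-0.03],"rotation":[0,0,0],"jaw":20}]'|f
python3 -m handwheel '[{"linear":[0,0,-0.03],"rotation":[0,0,0],"jaw":20}]'|f
python3 -m handwheel '[{"linear":[0,0,-0.03],"rotation":[0,0,0],"jaw":20}]'|f
python3 -m handwheel '[{"linear":[0,0,-0.03],"rotation":[0,0,0],"jaw":20}]'|f
python3 -m handwheel '[{"linear":[0,0,-0.03],"rotation":[0,0,0],"jaw":20}]'|f
```

```text
ee_pos: [0.4946, -0.1352, 0.1069] force: [-0.2, -0.1, -0.9] 
ee_pos: [0.4946, -0.1352, 0.1056] force: [-0.5, 0.2, -0.7] 
ee_pos: [0.4947, -0.1353, 0.1043] force: [0.3, -0.8, -0.5] 
ee_pos: [0.4948, -0.1353, 0.1031] force: [0.2, -0.0, 0.0] 
ee_pos: [0.4948, -0.1354, 0.1018] force: [-0.6, -0.1, -1.2] 
ee_pos: [0.4948, -0.1354, 0.1004] force: [0.2, -0.3, -0.1] 
ee_pos: [0.4948, -0.1354, 0.0991] force: [-0.1, -0.3, -1.7]
```

The neck is entering the hole freely, with the foot 12 mm deep. Next it meets the clip.

```bash
f(){ grep -E 'ee_pos|^force' | tr '\n' ' '; echo; }
python3 -m handwheel '[{"linear":[0,0,-0.03],"rotation":[0,0,0],"jaw":20}]'|f
python3 -m handwheel '[{"linear":[0,0,-0.03],"rotation":[0,0,0],"jaw":20}]'|f
python3 -m handwheel '[{"linear":[0,0,-0.03],"rotation":[0,0,0],"jaw":20}]'|f
python3 -m handwheel '[{"linear":[0,0,-0.03],"rotation":[0,0,0],"jaw":20}]'|f
python3 -m handwheel '[{"linear":[0,0,-0.03],"rotation":[0,0,0],"jaw":20}]'|f
python3 -m handwheel '[{"linear":[0,0,-0.03],"rotation":[0,0,0],"jaw":20}]'|f
```

```text
ee_pos: [0.4948, -0.1354, 0.0978] force: [0.3, 0.4, -0.2] 
ee_pos: [0.4949, -0.1355, 0.0966] force: [0.4, -2.1, 0.7] 
ee_pos: [0.495, -0.1357, 0.0953] force: [0.4, 0.1, 0.5] 
ee_pos: [0.4952, -0.1358, 0.0941] force: [0.2, -0.4, -0.4] 
ee_pos: [0.4954, -0.1359, 0.0931] force: [0.2, -0.4, 5.5] 
ee_pos: [0.4957, -0.136, 0.0923] force: [-1.4, -0.1, 4.7]
```

```bash
f(){ grep -E 'ee_pos|^force' | tr '\n' ' '; echo; }
python3 -m handwheel '[{"linear":[-0.01,0.01,-0.03],"rotation":[0,0,0],"jaw":20}]'|f
python3 -m handwheel '[{"linear":[-0.01,0.01,-0.03],"rotation":[0,0,0],"jaw":20}]'|f
python3 -m handwheel '[{"linear":[0,0,-0.03],"rotation":[0,0,0],"jaw":20}]'|f
python3 -m handwheel '[{"linear":[0,0,-0.03],"rotation":[0,0,0],"jaw":20}]'|f
python3 -m handwheel '[{"linear":[0,0,-0.03],"rotation":[0,0,0],"jaw":20}]'|f
python3 - <<'E'
from h import *
s=st()
E
```

```text
ee_pos: [0.4955, -0.1358, 0.0914] force: [-1.1, -0.5, 5.0] 
ee_pos: [0.4954, -0.1356, 0.0905] force: [-0.1, -1.1, 4.8] 
ee_pos: [0.4955, -0.1357, 0.0894] force: [-1.7, -1.0, 5.3] 
ee_pos: [0.4955, -0.1358, 0.0884] force: [-2.4, -0.3, 5.0] 
ee_pos: [0.4955, -0.1359, 0.0873] force: [-1.9, -0.2, 4.8] 
t 18.53 p [ 0.4955 -0.1359  0.0873] F [-1.87 -0.23  4.83] g 0.321
[[0.983, 0.004, 0.181], [-0.181, -0.002, 0.983], [0.004, -1.0, -0.002]]
```

```bash
f(){ grep -E 'ee_pos|^force' | tr '\n' ' '; echo; }
python3 -m handwheel '[{"linear":[-0.01,0,-0.03],"rotation":[0,0.03,0],"jaw":20}]'|f
python3 -m handwheel '[{"linear":[0,0,-0.03],"rotation":[0,0,0],"jaw":20}]'|f
python3 -m handwheel '[{"linear":[0,0,-0.03],"rotation":[0,0,0],"jaw":20}]'|f
python3 -m handwheel '[{"linear":[0,0,-0.03],"rotation":[0,0,0],"jaw":20}]'|f
python3 -m handwheel '[{"linear":[0,0,-0.025],"rotation":[0,0,0],"jaw":20}]'|f
python3 -m handwheel '[{"linear":[0,0,-0.02],"rotation":[0,0,0],"jaw":20}]'|f
```

```text
ee_pos: [0.4953, -0.1358, 0.0862] force: [-0.2, -0.4, 3.5] 
ee_pos: [0.4955, -0.1358, 0.0851] force: [-1.0, -0.6, 5.2] 
ee_pos: [0.4955, -0.1358, 0.0839] force: [-1.9, -1.3, 5.3] 
ee_pos: [0.4955, -0.1359, 0.0827] force: [-0.9, -0.6, 5.8] 
ee_pos: [0.4955, -0.1358, 0.0816] force: [-1.3, 0.1, 5.4] 
ee_pos: [0.4955, -0.1358, 0.0807] force: [-1.4, -0.1, 4.6]
```

```bash
f(){ grep -E 'ee_pos|^force' | tr '\n' ' '; echo; }
python3 -m handwheel '[{"linear":[0,0,-0.018],"rotation":[0,0,0],"jaw":20}]'|f
python3 -m handwheel '[{"linear":[0,0,-0.018],"rotation":[0,0,0],"jaw":20}]'|f
python3 -m handwheel '[{"linear":[0,0,-0.018],"rotation":[0,0,0],"jaw":20}]'|f
python3 -m handwheel '[{"linear":[0,0,-0.018],"rotation":[0,0,0],"jaw":20}]'|f
```

```text
ee_pos: [0.4954, -0.1358, 0.0799] force: [-1.7, -1.1, 5.1] 
ee_pos: [0.4954, -0.1358, 0.0791] force: [-3.3, 0.4, 10.8] 
ee_pos: [0.4955, -0.1358, 0.079] force: [-7.2, 1.1, 20.1] 
ee_pos: [0.4955, -0.1358, 0.079] force: [-6.5, 0.3, 16.1]
```

Bezel contact came at z=0.079, matching the 0.0793 of the donor grasp, and the force rose sharply. I'll relax, open and rise.

```bash
f(){ grep -E 'ee_pos|^force|time|grip' | tr '\n' ' '; echo; }
python3 -m handwheel '[{"linear":[0,0,0],"rotation":[0,0,0],"jaw":20},{"linear":[0,0,0],"rotation":[0,0,0],"jaw":45},{"linear":[0,0,0],"rotation":[0,0,0],"jaw":45},{"linear":[0,0,0],"rotation":[0,0,0],"jaw":45},{"linear":[0,0,0],"rotation":[0,0,0],"jaw":45},{"linear":[0,0,0],"rotation":[0,0,0],"jaw":45}]'|f
python3 -m handwheel '[{"linear":[0,0,0.15],"rotation":[0,0,0],"jaw":45},{"linear":[0,0,0.3],"rotation":[0,0,0],"jaw":45},{"linear":[0,0,0.4],"rotation":[0,0,0],"jaw":0},{"linear":[0,0,0],"rotation":[0,0,0],"jaw":0},{"linear":[0,0,0],"rotation":[0,0,0],"jaw":0},{"linear":[0,0,0],"rotation":[0,0,0],"jaw":0},{"linear":[0,0,0],"rotation":[0,0,0],"jaw":0},{"linear":[0,0,0],"rotation":[0,0,0],"jaw":0}]'|f
python3 - <<'E'
from h import *
s=st()
p=env.read_camera("wrist"); q=env.read_camera("side"); cv2.imwrite("pics/s6.png",q["image"])
a=cv2.resize(p["image"][60:320,130:390],(400,400)); b=cv2.resize(q["image"][150:260,190:300],(400,400))
cv2.imwrite("pics/c6.png",np.hstack([a,b]))
E
```

```text
time_s: 19.87 ee_pos: [0.4946, -0.135, 0.0776] force: [0.3, 0.7, 0.9] gripper_width: 0.51 
time_s: 20.53 ee_pos: [0.4934, -0.1344, 0.1119] force: [0.5, 0.2, 0.2] gripper_width: 0.148 
t 20.53 p [ 0.4934 -0.1344  0.1119] F [0.48 0.24 0.16] g 0.148
[[0.984, -0.003, 0.18], [-0.18, -0.0, 0.984], [-0.003, -1.0, -0.001]]
```

View pics/c6.png

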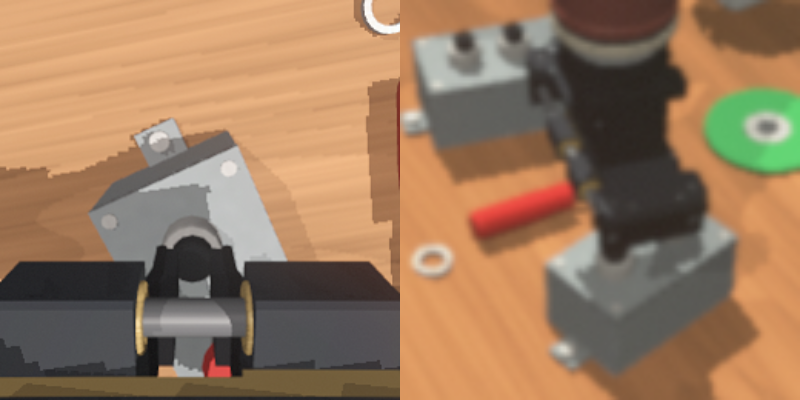

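The button sits in the station hole, cap up at crop (195,258), under the closing fingers. The stop and the donor pair look unchanged. Now the final press.

```bash
f(){ grep -E 'ee_pos|^force|grip' | tr '\n' ' '; echo; }
python3 -m handwheel '[{"linear":[0.03,-0.02,0],"rotation":[0,0,0],"jaw":0},{"linear":[0,0,0],"rotation":[0,0,0],"jaw":0},{"linear":[0,0,-0.15],"rotation":[0,0,0],"jaw":0},{"linear":[0,0,0],"rotation":[0,0,0],"jaw":0}]'|f
python3 -m handwheel '[{"linear":[0,0,-0.02],"rotation":[0,0,0],"jaw":0}]'|f
python3 -m handwheel '[{"linear":[0,0,-0.02],"rotation":[0,0,0],"jaw":0}]'|f
python3 -m handwheel '[{"linear":[0,0,-0.02],"rotation":[0,0,0],"jaw":0}]'|f
python3 -m handwheel '[{"linear":[0,0,-0.02],"rotation":[0,0,0],"jaw":0}]'|f
python3 -m handwheel '[{"linear":[0,0,-0.018],"rotation":[0,0,0],"jaw":0}]'|f
```

```text
ee_pos: [0.4943, -0.1353, 0.1045] force: [-0.6, -0.6, -0.7] gripper_width: 0.006 
ee_pos: [0.4943, -0.1353, 0.1035] force: [0.3, 0.7, 0.3] gripper_width: 0.007 
ee_pos: [0.4941, -0.1353, 0.1023] force: [0.5, 0.5, -0.6] gripper_width: 0.006 
ee_pos: [0.4941, -0.1353, 0.1014] force: [1.0, 0.8, 0.4] gripper_width: 0.006 
ee_pos: [0.494, -0.1352, 0.1005] force: [-0.6, -0.1, 1.9] gripper_width: 0.003 
ee_pos: [0.4941, -0.1353, 0.0999] force: [-2.6, 0.6, 5.0] gripper_width: 0.006
```

```bash
f(){ grep -E 'ee_pos|^force' | tr '\n' ' '; echo; }
python3 -m handwheel '[{"linear":[0,0,-0.02],"rotation":[0,0,0],"jaw":0}]'|f
python3 -m handwheel '[{"linear":[0,0,-0.02],"rotation":[0,0,0],"jaw":0}]'|f
python3 -m handwheel '[{"linear":[0,0,-0.02],"rotation":[0,0,0],"jaw":0}]'|f
python3 -m handwheel '[{"linear":[0,0,-0.02],"rotation":[0,0,0],"jaw":0}]'|f
python3 -m handwheel '[{"linear":[0,0,-0.02],"rotation":[0,0,0],"jaw":0}]'|f
python3 -m handwheel '[{"linear":[0,0,-0.018],"rotation":[0,0,0],"jaw":0}]'|f
python3 -m handwheel '[{"linear":[0,0,-0.018],"rotation":[0,0,0],"jaw":0}]'|f
```

```text
ee_pos: [0.4941, -0.1352, 0.0994] force: [-3.0, 1.8, 5.6] 
ee_pos: [0.4941, -0.1353, 0.099] force: [-3.6, 0.1, 6.1] 
ee_pos: [0.4941, -0.1353, 0.0986] force: [-3.3, 0.7, 6.1] 
ee_pos: [0.4941, -0.1352, 0.0982] force: [-2.4, 1.1, 7.1] 
ee_pos: [0.4941, -0.1353, 0.0979] force: [-2.4, 0.8, 6.8] 
ee_pos: [0.4941, -0.1353, 0.0976] force: [-3.0, 1.7, 6.1] 
ee_pos: [0.4941, -0.1353, 0.0974] force: [-2.9, 0.5, 6.9]
```

```bash
f(){ grep -E 'ee_pos|^force' | tr '\n' ' '; echo; }
python3 -m handwheel '[{"linear":[0,0,-0.018],"rotation":[0,0,0],"jaw":0}]'|f
python3 -m handwheel '[{"linear":[0,0,-0.018],"rotation":[0,0,0],"jaw":0}]'|f
python3 -m handwheel '[{"linear":[0,0,-0.018],"rotation":[0,0,0],"jaw":0}]'|f
python3 -m handwheel '[{"linear":[0,0,-0.018],"rotation":[0,0,0],"jaw":0}]'|f
python3 -m handwheel '[{"linear":[0,0,-0.016],"rotation":[0,0,0],"jaw":0}]'|f
```

```text
ee_pos: [0.4941, -0.1353, 0.0971] force: [-2.2, 0.2, 6.9] 
ee_pos: [0.4941, -0.1352, 0.0968] force: [-1.5, -0.4, 4.9] 
ee_pos: [0.4941, -0.1353, 0.0965] force: [-1.5, 0.8, 6.3] 
ee_pos: [0.4941, -0.1353, 0.0962] force: [-1.8, 0.9, 5.2] 
ee_pos: [0.4941, -0.1353, 0.0959] force: [-2.2, -0.0, 3.2]
```

```bash
f(){ grep -E 'ee_pos|^force' | tr '\n' ' '; echo; }
python3 -m handwheel '[{"linear":[0,0,-0.015],"rotation":[0,0,0],"jaw":0}]'|f
python3 -m handwheel '[{"linear":[0,0,-0.013],"rotation":[0,0,0],"jaw":0}]'|f
python3 -m handwheel '[{"linear":[0,0,-0.008],"rotation":[0,0,0],"jaw":0}]'|f
python3 -m handwheel '[{"linear":[0,0,0.1],"rotation":[0,0,0],"jaw":0},{"linear":[0,0,0.3],"rotation":[0,0,0],"jaw":0},{"linear":[0,0,0.6],"rotation":[0,0,0],"jaw":0},{"linear":[0,0,0.8],"rotation":[0,0,0],"jaw":0},{"linear":[0,0,0.8],"rotation":[0,0,0],"jaw":0},{"linear":[0.2,0,0.5],"rotation":[0,0,0],"jaw":0},{"linear":[0.8,0,0],"rotation":[0,0,0],"jaw":0},{"linear":[0.8,0,0],"rotation":[0,0,0],"jaw":0}]'|f
python3 -m handwheel '[{"linear":[0.8,0,0],"rotation":[0,0,0],"jaw":0},{"linear":[0,0,0],"rotation":[0,0,0],"jaw":0},{"linear":[0,0,0],"rotation":[0,0,0],"jaw":0}]'|f
python3 - <<'E'
from h import *
s=st()
p=env.read_camera("wrist"); q=env.read_camera("side")
a=cv2.resize(p["image"],(400,300)); b=cv2.resize(q["image"][140:270,170:300],(390,390))
v=np.zeros((390,800,3),np.uint8); v[:300,:400]=a; v[:,405:795]=b
cv2.imwrite("pics/c7.png",v); cv2.imwrite("pics/w7.png",p["image"])
E
```

```text
ee_pos: [0.494, -0.1352, 0.0955] force: [-1.8, 0.5, 4.9] 
ee_pos: [0.494, -0.1352, 0.0951] force: [-1.2, 0.4, 3.7] 
ee_pos: [0.494, -0.1353, 0.0949] force: [-2.3, 0.8, 3.7] 
ee_pos: [0.5623, -0.1363, 0.2304] force: [1.1, -0.2, -0.4] 
ee_pos: [0.6007, -0.1355, 0.233] force: [-0.1, -0.8, 0.4] 
t 23.55 p [ 0.6007 -0.1355  0.233 ] F [-0.11 -0.82  0.39] g 0.0
[[0.983, 0.001, 0.182], [-0.182, -0.0, 0.983], [0.001, -1.0, -0.0]]
```

View pics/c7.png

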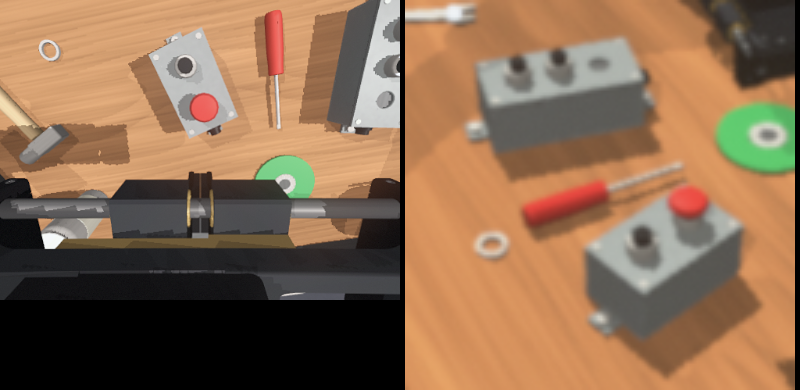

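The button is upright in the station hole at wrist crop (185,65), with its cap out. Two buttons remain in the donor, and the stop, screwdriver, nut and disc are in place. Handing in.

```bash
python3 -c "
from bench import env
env.hand_in(); print(env.state()['time_s'])"
```

```text
the job is handed in; nothing more can be done
the job is handed in; nothing more can be done
```

The sound button is now in the grinder's control box, pressed home and tested there. I handed the job in at about 23.6 s of robot time; no verdict is reported.

- **Finding the sound button:** I pressed all three caps to about 5 mm of travel. The peaks were about 3.1 N, 4.1 N and 7 N, so the third button, at about (0.592, 0.137), was the sound one.
- **Moving it:** I gripped it by the bezel, lifted it straight out and lowered it into the empty hole. It went in freely, then met the clip at a steady 5 N or so.
- **Seating:** The bezel met the lid at tool height 0.079, against 0.0793 when it was gripped on the old box.
- **Testing it there:** The cap was first felt at the same height as on the old box. It peaked at about 7 N, fell to about 3.7 N at roughly 5.5 mm with no sign of the end stop, and I then let it spring back.

**Last pictures:** They show the button upright with its cap out and the two tired buttons still in their holes. The stop, screwdriver, disc and the one lock nut in view look undisturbed.

**What disagreed:**
- The bezel contact briefly reached about 20 N, with about 7 N sideways, before I stopped, because my last two steps came after it had seated.
- The clip was felt with the foot about 18 mm below the lid, not the stated 14 mm.
- The camera measured the cap spacing as 44.2 mm instead of 45 mm, and I corrected for that.
- The force readings are noisy by roughly 0.5 to 1 N.

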